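Unstack the cut wooden parts into their trays

TASK

Take the stack of four cut wooden parts apart from the top down and lay each part flat, the same way up as now, fully inside the recess of the shallow tray that has its shape: first the narrow rail, then the square block and the round disc (either one first), and the wide board last. Leave the tape measure and the screwdriver where they lie.

Things in the scene. Friction and masses are not known exactly. Their poses are not given: they have to be found in the camera images.
- rail_center (a point): The narrow pale wooden rail, a straight bar 150 mm long (x), 22 mm wide (y) and 20 mm high (z), with two small drilled holes; about 50 g. It lies on top of the stack, bridging the block and the disc along the line of the board. This point is its centre, half-way up.
- block_center (a point): The square pale wooden block, 54 x 54 mm and 30 mm high (z); x and y lie along its sides, z is up. About 60 g. It stands on one half of the board, under one end of the rail, some 46 mm from the middle of the board; its sides stick out beyond the rail. This point is its centre, half-way up.
- disc_center (a point): The round pale wooden disc, 54 mm in diameter and 30 mm high (z, its axis); about 50 g. It stands on the other half of the board, under the other end of the rail, some 46 mm from the middle of the board. This point is its centre, half-way up.
- board_center (a point): The wide pale wooden board, 160 mm long (x), 60 mm wide (y) and 22 mm thick (z), with a small hole near each corner; about 150 g. It is the bottom of the stack and lies on the bench. The layers of the stack, from the bench: board 0 to 22 mm, block and disc 22 to 52 mm, rail 52 to 72 mm. This point is its centre, half-way up.
- rail_tray: Grey tray with a long narrow recess, 168 x 40 mm, for the rail; recess length along x. Its rim is 8 mm wide and its top is 9 mm above the bench; its floor is 4 mm above the bench, so the rim stands 5 mm above the floor. Fixed to the bench. Origin: centre of the underside, at bench height (z = 0); z is up. The four trays, the stack and the tape measure swap places from start to start.
- block_tray: Grey tray with a square recess, 72 x 72 mm, for the block; x and y along its sides. Its rim is 8 mm wide and its top is 9 mm above the bench; its floor is 4 mm above the bench, so the rim stands 5 mm above the floor. Fixed to the bench. Origin: centre of the underside, at bench height (z = 0); z is up. The four trays, the stack and the tape measure swap places from start to start.
- disc_tray: Grey round tray with a round recess, 72 mm in diameter, for the disc. Its rim is 8 mm wide and its top is 9 mm above the bench; its floor is 4 mm above the bench, so the rim stands 5 mm above the floor. Fixed to the bench. Origin: centre of the underside, at bench height (z = 0); z is up. The four trays, the stack and the tape measure swap places from start to start.
- board_tray: Grey tray with a long wide recess, 178 x 78 mm, for the board; recess length along x. Its rim is 8 mm wide and its top is 9 mm above the bench; its floor is 4 mm above the bench, so the rim stands 5 mm above the floor. Fixed to the bench. Origin: centre of the underside, at bench height (z = 0); z is up. The four trays, the stack and the tape measure swap places from start to start.
- tape: Black and yellow tape measure, about 68 x 36 x 39 mm high, standing on the bench in the row of trays; leave it alone. Origin: centre of its underside.
- screwdriver: Screwdriver lying on the bench at the side; leave it alone. Origin: on its underside.
There are look-alikes about, which are no part of the job. Leave any green, red or turquoise look-alike of the part that bears block_center alone.

How it is judged:
By the outcome, as a careful person would: the job done as asked, in the order asked, and still so for the second after the job is handed in, with the robot touching nothing.
It also fails if it takes over 128 s, if anything falls off the work surface, if the arm or the gripper's body presses on something with over 40 N, if the wrist force passes 120 N, or if a joint passes its speed limit or range.

ROBOT

A 6-joint arm with a two-finger parallel gripper is mounted at the origin on the work surface. World frame = base frame: x ahead of the robot, y to its left, z up, the work surface at z = 0. Lengths are in mm, angles in rad, forces in N, time in s.
With the tool pointing down it reaches from about 275 to 850 mm from the base axis. Payload 5.2 kg.
Tool frame: the origin (TCP) lies at the very end of the fingers, on their centre line; the grasp point (between the pads) lies manip.pinch_z behind it (manip.pinch_z is the distance from the TCP to the grasp point, in mm); z points along the fingers, y is the line along which they close (so a half turn about z gives the same grasp; the last joint's range is limited). The gripper opens to 85 mm and grips with 20 to 120 N. Pads are 22 mm wide; open, the fingers measure 114 mm over their backs; the gripper's body (76 mm by 85 mm) begins 54 mm behind the grasp point. The pads swing forward as they close: fully open they stand 13 mm farther back than shut.
Start: joints at [-1.323, 0.259, 1.535, -0, 1.348, -0.203], TCP at [239.648, -495.05, 231.31] pointing down, gripper open.
Joint ranges: [-3.14, 3.14], [-0.91, 2.08], [0.19, 2.58], [-1.22, 4.36], [0.22, 2.71], [-3.12, 3.12]. Speed limits (rad/s): [2.57, 2.57, 3.14, 3.14, 3.14, 3.14].

INTERFACE

Orientations are given as a 3x3 rotation matrix whose columns are the frame's x, y, z axes.
In Python, from cell import manip gives the robot as it stands. The module is installed in compiled form; this text tells all that it offers.
- The arm moves only by the tool arm_command, never from a script. Its argument "commands" is a list of rows, each a list of 3 entries, a list of its own where there are three numbers: the closure, from 0 (fully open) to 1 (shut), then the shift along the tool's x, y, z in mm, then the turn about the tool's z in rad. In form: [[claw, [tx, ty, tz], spin], ...]. A call has 1 to 5 rows; each row shifts and turns the commanded pose from where the row before left it, along the tool's axes as they then stand; what a row does not reach is not made up. A row lasts 1/10 s, in which the tool goes at most 50 mm and 8.59 degrees, less where a joint would pass 70% of its speed; a pose out of reach is approached as far as the arm can. A call is refused whole if a number of a shift passes 50 or a number of a turn 0.15, either way. A call with a gripper value outside its range is refused whole. The fingers move at their own pace and stop on an object; "force" is the grip in N (left out, the last holds). Time passes only in rows, so rows that do not move let the fingers close. It gives the time, the measured TCP pose, the force, the opening and the grip force at its end, in the units of the state.
- manip.sense(): the state, without advancing time (a new reading comes with each control period).
- manip.read_camera(name): name is "side" or "top"; returns a dict with "img" (420x560x3 uint8, red, green, blue), "z_map" (420x560 float32, mm along the optical axis (not along the pixel's ray), 0 where there is no reading), "K" (3x3 intrinsics, pixels), "pose" (4x4, takes a point from camera to world coordinates). Camera axes: x right, y down, z forward; pixel columns grow to the right and rows downward; lengths in mm; the calibration is good to about 2 mm. A picture is of the moment at which its call begins.
- manip.sign_off(): hands the job in; it is judged then, once.
The state is a dict: "clock": time; "q": joint angles; "dq": joint speeds; "joint_torque": joint torques, N m; "position": TCP position; "eef_rot": TCP orientation; "ft_force": force on the tool from outside, world axes, zero at the start; "torque": the same for the moment, N m; "grip_width": opening from 0.0 (shut) to 1.0 (fully open); "finger_force": force on a finger pad.
Only numpy, scipy, OpenCV 4.12 (cv2) and the standard library are available. Lean on these libraries where they do the work, as an engineer would, in place of code of your own. Each camera call takes 0.05 s, during which the arm holds its last target. There are 200 camera calls.

## Working session

There is one attempt and no reset: what is moved stays moved. The work goes in short steps, Python scripts to look and compute and a tool call to move; the robot and the scene stay as the last step left them, time stands still between calls to the robot, and variables do not carry over. Pictures are saved under pics/ and viewed, at most 14 in all, crops included, and the job is handed in when it is done.

Besides the shell and the picture viewer there is one more tool, called as name(argument=value, ...) on one line, values as JSON. arm_command: Moves the arm, as the interface text tells. Its arguments: {"type":"object","properties":{"commands":{"type":"array"},"force":{"type":"number"}},"required":["commands"]}

```bash
mkdir -p pics; python3 - <<'E'
from cell import manip
import cv2,numpy as np
print(manip.pinch_z); s=manip.sense(); print(s['clock'],s['position'],np.round(s['eef_rot'],3),s['grip_width'])
for n in('top','side'):
    c=manip.read_camera(n); cv2.imwrite(f'pics/{n}0.png',c['img'][:,:,::-1]); np.savez(f'{n}0.npz',**c); print(n,c['K'],np.round(c['pose'],3))
E
```

```text
18.700000000000003
0.0 [ 239.50511905 -494.51408504  230.45643275] [[ 0.9    0.436 -0.   ]
 [ 0.436 -0.9    0.002]
 [ 0.    -0.002 -1.   ]] 0.999306834268573
top [[501.88659236   0.         280.04923772]
 [  0.         501.88659236 206.37640645]
 [  0.           0.           1.        ]] [[-3.000000e-02 -9.870000e-01  1.550000e-01  4.294140e+02]
 [-1.000000e+00  2.800000e-02 -1.400000e-02  1.087620e+02]
 [ 9.000000e-03 -1.560000e-01 -9.880000e-01  1.077944e+03]
 [ 0.000000e+00  0.000000e+00  0.000000e+00  1.000000e+00]]
side [[391.41582499   0.         270.672831  ]
 [  0.         391.41582499 212.45423902]
 [  0.           0.           1.        ]] [[-9.99000e-01 -3.10000e-02  9.00000e-03  5.68119e+02]
 [-2.90000e-02  7.48000e-01 -6.63000e-01  6.56632e+02]
 [ 1.40000e-02 -6.63000e-01 -7.49000e-01  7.05454e+02]
 [ 0.00000e+00  0.00000e+00  0.00000e+00  1.00000e+00]]
```

View pics/top0.png

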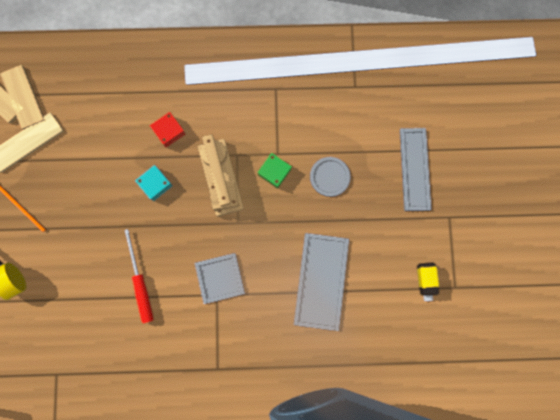

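View pics/side0.png

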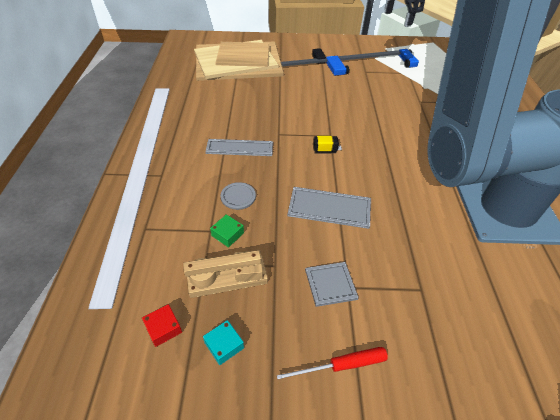

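The top view shows the pale stack at (220,175), the block tray at (220,279), the board tray at (322,282), the disc tray at (330,177), the rail tray at (416,169) and the tape at (428,280). There are three look-alike blocks: red (168,129), turquoise (153,182) and green (275,170). The real block is the pale one inside the stack, so I'll crop that region to confirm it while I measure.

```bash
cat > h.py <<'E'
import numpy as np,cv2
def cloud(c):
    z=c['z_map']; v,u=np.mgrid[:z.shape[0],:z.shape[1]]; K=c['K']
    p=np.stack([(u-K[0,2])/K[0,0]*z,(v-K[1,2])/K[1,1]*z,z],-1)
    w=p@c['pose'][:3,:3].T+c['pose'][:3,3]; w[z==0]=np.nan
    return w
def rect(xy):
    (c,(a,b),t)=cv2.minAreaRect(xy.astype(np.float32))
    if a<b: a,b,t=b,a,t+90
    return np.round(c,1),round(a,1),round(b,1),round((t+90)%180-90,1)  # long-axis angle, deg
def layer(w,box,z0,z1):
    u0,v0,u1,v1=box; p=w[v0:v1,u0:u1].reshape(-1,3)
    return p[(p[:,2]>z0)&(p[:,2]<z1)]
E
python3 - <<'E'
from h import *
c=dict(np.load('top0.npz')); w=cloud(c); img=c['img'].astype(int)
print('bench z',np.nanmedian(w[300:360,180:280,2]))
sat=img.max(2)-img.min(2)
for n,b in dict(block=(190,248,250,310),board=(288,228,356,336),disc=(303,150,358,203),rail=(395,122,437,217)).items():
    u0,v0,u1,v1=b; m=(sat[v0:v1,u0:u1]<28)
    k,l,s,_=cv2.connectedComponentsWithStats(m.astype(np.uint8)); i=1+s[1:,4].argmax()
    p=w[v0:v1,u0:u1][l==i]; p=p[~np.isnan(p[:,0])]; print(n,rect(p[:,:2]),np.percentile(p[:,2],[5,50,95]).round(1))
b=(190,125,250,222)
for z0,z1 in((66,80),(46,58),(17,28)):
    p=layer(w,b,z0,z1); print(z0,rect(p[:,:2]),len(p),np.median(p[:,2]))
s=dict(np.load('side0.npz')); ws=cloud(s)
for z0,z1 in((66,80),(46,58),(17,28)):
    p=layer(ws,(178,240,275,305),z0,z1); print('side',z0,rect(p[:,:2]),len(p),np.median(p[:,2]))
a=cv2.resize(c['img'][110:225,130:310],None,fx=3.3,fy=3.3,interpolation=3);d=cv2.resize(s['img'][205:365,135:285],None,fx=2.4,fy=2.4,interpolation=3)
a=cv2.resize(a,(500,320));d=cv2.resize(d,(300,320));cv2.imwrite('pics/crop.png',np.hstack([a,d])[:,:,::-1])
E
```

```text
bench z 0.0009640041321290482
block (array([448.4, 227.8]), 90.4, 90.1, -77.9) [ 1.1  5.3 11.1]
board (array([436.1,  10.1]), 193.8, 96.8, -9.0) [ 0.9  4.7 10.4]
disc (array([661.1, -17.6]), 88.3, 86.5, 85.5) [ 0.8  5.2 10.7]
rail (array([ 673.5, -206.6]), 185.0, 61.8, -0.9) [ 0.9  5.3 10.9]
66 (array([668.6, 223.8]), 150.8, 22.2, 13.8) 770 72.0890776529107
46 (array([664.1, 220.6]), 147.2, 55.7, 11.5) 652 52.140358277591645
17 (array([663.6, 220.6]), 160.3, 59.9, 14.3) 621 22.048181934978174
side 66 (array([667.7, 223.6]), 149.7, 24.4, 13.5) 799 70.94314686629741
side 46 (array([665.7, 221. ]), 152.0, 57.0, 11.6) 551 51.327456072350515
side 17 (array([669.7, 193.5]), 159.8, 117.5, 14.2) 727 21.185084858420396
```

View pics/crop.png

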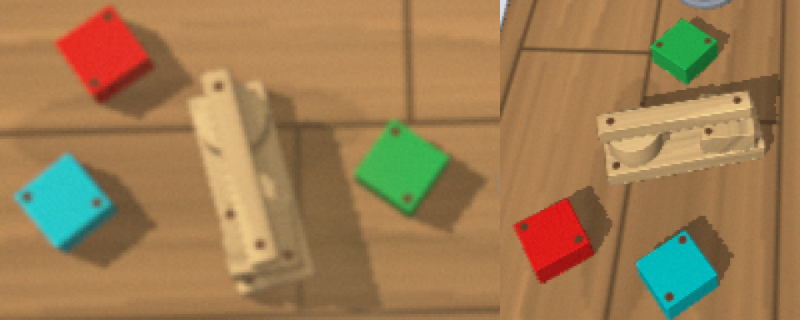

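Confirmed by the crop: the block to move is the pale one under the near (low-x) end of the rail, and the pale disc is under the far end. The coloured squares stay untouched. The measured heights (72, 52 and 22) and sizes all match. Moving to the rail now.

arm_command(commands=[[0,[0,0,0],0.105],[0,[0,0,0],0.105],[0,[32.7,-33.1,0],0],[0,[32.7,-33.1,0],0],[0,[32.7,-33.1,0],0]], force=40)

```text
clock: 0.6
position: [311.5, -373.8, 230.7]
eef_rot: [[0.971, 0.237, -0.0], [0.237, -0.971, 0.001], [-0.0, -0.001, -1.0]]
ft_force: [0.6, -0.8, 0.1]
grip_width: 1.0
finger_force: 0.0
```

arm_command(commands=[[0,[32.7,-33.1,0],0],[0,[32.7,-33.1,0],0],[0,[32.7,-33.1,0],0],[0,[32.7,-33.1,0],0],[0,[32.7,-33.1,0],0]])

```text
clock: 1.1
position: [431.0, -173.6, 231.2]
eef_rot: [[0.971, 0.238, -0.0], [0.238, -0.971, 0.0], [-0.0, -0.0, -1.0]]
ft_force: [1.1, -0.8, -0.7]
grip_width: 0.998
finger_force: 0.0
```

arm_command(commands=[[0,[32.7,-33.1,0],0],[0,[32.7,-33.1,0],0],[0,[32.7,-33.1,0],0],[0,[32.7,-33.1,0],0],[0,[32.7,-33.1,0],0]])

```text
clock: 1.6
position: [550.3, 26.2, 231.0]
eef_rot: [[0.971, 0.239, -0.001], [0.239, -0.971, -0.0], [-0.001, -0.0, -1.0]]
ft_force: [1.3, -1.1, 0.9]
grip_width: 1.0
finger_force: 0.0
```

arm_command(commands=[[0,[32.7,-33.1,0],0],[0,[32.7,-33.1,0],0],[0,[32.7,-33.1,0],0],[0,[32.7,-33.1,0],0],[0,[0,0,0],0]])

```text
clock: 2.1
position: [646.4, 189.2, 229.2]
eef_rot: [[0.97, 0.243, -0.001], [0.243, -0.97, 0.002], [-0.001, -0.002, -1.0]]
ft_force: [0.1, -1.0, -0.8]
grip_width: 1.001
finger_force: 0.0
```

arm_command(commands=[[0,[31,-30,0],0],[0,[0,0,45],0],[0,[0,0,45],0],[0,[0,0,20],0],[0,[0,0,0],0]])

```text
clock: 2.6
position: [664.9, 219.3, 116.1]
eef_rot: [[0.971, 0.238, -0.01], [0.238, -0.971, -0.002], [-0.01, -0.001, -1.0]]
ft_force: [-0.4, 0.8, -0.3]
grip_width: 0.999
finger_force: 0.0
```

arm_command(commands=[[0,[0,0,0],0],[0,[0,0,0],0]])

```text
clock: 2.8
position: [669.6, 220.3, 123.8]
eef_rot: [[0.971, 0.238, 0.004], [0.238, -0.971, 0.001], [0.004, 0.0, -1.0]]
ft_force: [-0.1, 0.6, -0.1]
grip_width: 0.996
finger_force: 0.0
```

```bash
cat >> h.py <<'E'
def go(x,y,yaw):
    "tool-axis spin (first) and then shift to world x,y with tool-x yaw deg"
    from cell import manip
    s=manip.sense();R=s['eef_rot'];p=s['position'];a=np.degrees(np.arctan2(R[1,0],R[0,0]))
    t=np.radians(yaw);d=np.array([x,y])-p[:2]
    print('pos',p.round(1),'yaw',a.round(1),'spin',np.radians(a-yaw).round(3),'then tx %.1f ty %.1f'%(d@[np.cos(t),np.sin(t)],d@[np.sin(t),-np.cos(t)]),'q6',s['q'][5].round(2),'F',s['ft_force'].round(1))
E
python3 -c "
from h import *
go(668.4,223.7,13.8)"
```

```text
pos [669.6 220.3 123.8] yaw 13.8 spin -0.0 then tx -0.4 ty -3.6 q6 1.49 F [-0.1  0.6 -0.1]
```

arm_command(commands=[[0,[0,-3.5,0],0],[0,[0,0,20],0],[0,[0,0,15],0],[0,[0,0,10],0],[0,[0,0,0],0]])

```text
clock: 3.3
position: [666.2, 223.7, 74.4]
eef_rot: [[0.971, 0.238, -0.003], [0.238, -0.971, -0.001], [-0.004, -0.0, -1.0]]
ft_force: [0.2, 0.2, -0.5]
grip_width: 0.995
finger_force: 0.0
```

arm_command(commands=[[0,[0,0,0],0],[0,[0,0,0],0]])

```text
clock: 3.5
position: [668.0, 224.0, 77.1]
eef_rot: [[0.971, 0.238, 0.001], [0.238, -0.971, 0.0], [0.001, 0.0, -1.0]]
ft_force: [-0.0, 0.8, 0.8]
grip_width: 1.002
finger_force: 0.0
```

```bash
python3 - <<'E'
from h import *
from cell import manip
go(668.4,223.7,13.8)
for n in('side',):
    c=manip.read_camera(n); cv2.imwrite('pics/a.png',cv2.resize(c['img'][160:330,120:330],None,fx=3,fy=3)[:,:,::-1])
E
```

```text
pos [668.  224.   77.1] yaw 13.8 spin -0.0 then tx 0.3 ty 0.4 q6 1.5 F [-0.   0.8  0.8]
```

View pics/a.png

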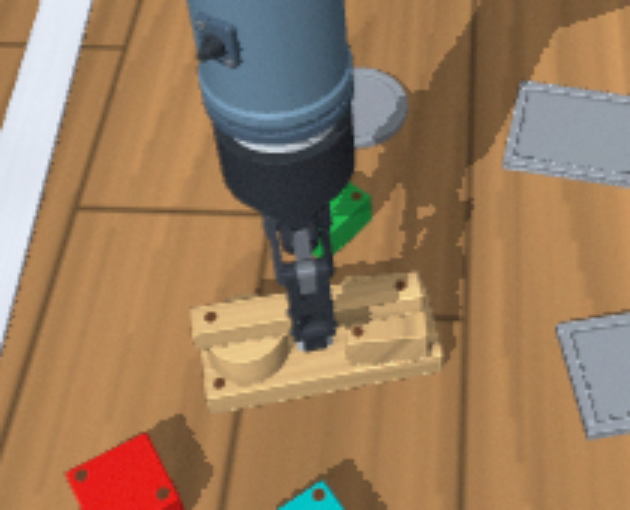

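The crop shows the fingers straddling the rail's middle at about (315,330), between disc and block.

arm_command(commands=[[0,[0,0,12],0],[0,[0,0,8],0],[0,[0,0,0],0],[0.6,[0,0,0],0],[1,[0,0,0],0]])

```text
clock: 4.05
position: [667.6, 223.9, 56.4]
eef_rot: [[0.971, 0.238, 0.0], [0.238, -0.971, 0.0], [0.0, 0.0, -1.0]]
ft_force: [0.8, 0.3, 0.5]
grip_width: 0.693
finger_force: 0.0
```

arm_command(commands=[[1,[0,0,0],0],[1,[0,0,0],0],[1,[0,0,0],0],[1,[0,0,0],0],[1,[0,0,0],0]])

```text
clock: 4.55
position: [667.8, 224.0, 56.8]
eef_rot: [[0.971, 0.239, 0.001], [0.239, -0.971, 0.0], [0.001, 0.0, -1.0]]
ft_force: [0.7, -0.1, 3.1]
grip_width: 0.246
finger_force: 39.7
```

arm_command(commands=[[1,[0,0,0],0],[1,[0,0,0],0],[1,[0,0,0],0],[1,[0,0,0],0],[1,[0,0,0],0]])

```text
clock: 5.05
position: [667.8, 224.0, 56.8]
eef_rot: [[0.971, 0.238, 0.001], [0.238, -0.971, 0.0], [0.001, 0.0, -1.0]]
ft_force: [-0.2, -0.7, 4.6]
grip_width: 0.243
finger_force: 39.9
```

arm_command(commands=[[1,[0,0,-5],0],[1,[0,0,-10],0],[1,[0,0,-20],0],[1,[0,0,-30],0],[1,[0,0,-25],0]])

```text
clock: 5.55
position: [667.3, 223.9, 147.7]
eef_rot: [[0.971, 0.239, -0.0], [0.239, -0.971, -0.0], [-0.0, -0.0, -1.0]]
ft_force: [0.0, -0.2, -1.2]
grip_width: 0.245
finger_force: 39.3
```

arm_command(commands=[[1,[0,0,0],0.128],[1,[0,0,0],0.128],[1,[1,20,0],0],[1,[1,40,0],0],[1,[1,40,0],0]])

```text
clock: 6.05
position: [668.4, 122.6, 146.2]
eef_rot: [[1.0, -0.011, -0.001], [-0.011, -1.0, -0.001], [-0.001, 0.001, -1.0]]
ft_force: [1.3, 0.2, -0.7]
grip_width: 0.245
finger_force: 39.3
```

arm_command(commands=[[1,[1,40,0],0],[1,[1,40,0],0],[1,[1,40,0],0],[1,[1,40,0],0],[1,[1,40,0],0]])

```text
clock: 6.55
position: [670.1, -78.9, 146.3]
eef_rot: [[1.0, -0.013, -0.001], [-0.013, -1.0, -0.0], [-0.001, 0.0, -1.0]]
ft_force: [0.1, -0.0, -0.2]
grip_width: 0.246
finger_force: 39.3
```

arm_command(commands=[[1,[1,40,0],0],[1,[1,40,0],0],[1,[1,30,0],0],[1,[0,15,0],0],[1,[0,0,0],0]])

```text
clock: 7.05
position: [671.2, -203.9, 146.0]
eef_rot: [[1.0, -0.017, -0.001], [-0.017, -1.0, -0.0], [-0.001, 0.0, -1.0]]
ft_force: [-0.1, 0.3, -1.7]
grip_width: 0.242
finger_force: 39.3
```

arm_command(commands=[[1,[0,0,0],0],[1,[0,0,0],0]])

```text
clock: 7.25
position: [672.0, -199.3, 146.3]
eef_rot: [[1.0, -0.013, -0.0], [-0.013, -1.0, 0.001], [-0.0, -0.001, -1.0]]
ft_force: [-0.8, 0.2, 0.7]
grip_width: 0.247
finger_force: 39.3
```

```bash
python3 - <<'E'
from h import *
from cell import manip
go(673.5,-206.6,-0.9)
c=manip.read_camera('top');np.savez('top1.npz',**c)
s=manip.read_camera('side')
cv2.imwrite('pics/b.png',np.hstack([cv2.resize(c['img'],(400,300)),cv2.resize(s['img'],(400,300))])[:,:,::-1])
w=cloud(c)
b=(190,125,250,222)
p=layer(w,b,46,58);print(rect(p[:,:2]),len(p))
ax=np.array([.9694,.2456]);s_=(p[:,:2]-[663.6,220.6])@ax
for n,m in(('block',s_<0),('disc',s_>0)):
    print(n,rect(p[m][:,:2]),cv2.minEnclosingCircle(p[m][:,:2].astype(np.float32)))
s=cloud(s)
p=layer(s,(178,240,275,305),46,58);s_=(p[:,:2]-[663.6,220.6])@ax
for n,m in(('block',s_<0),('disc',s_>0)):
    print(n,rect(p[m][:,:2]),cv2.minEnclosingCircle(p[m][:,:2].astype(np.float32)),len(p[m]))
E
```

```text
pos [ 672.  -199.3  146.3] yaw -0.8 spin 0.003 then tx 1.7 ty 7.3 q6 1.14 F [-0.8  0.2  0.7]
(array([664.7, 220.8]), 147.5, 55.4, 11.5) 1176
block (array([619.8, 211.6]), 55.1, 53.8, 8.4) ((619.1031494140625, 211.8387908935547), 36.602561950683594)
disc (array([710.4, 232. ]), 52.6, 52.1, -56.6) ((710.471435546875, 231.94017028808594), 27.177536010742188)
block (array([618.6, 210.8]), 56.1, 53.7, -81.3) ((618.0399780273438, 211.3306884765625), 37.454078674316406) 626
disc (array([709.4, 232.4]), 52.6, 52.4, -11.7) ((709.2291870117188, 231.71157836914062), 27.10087776184082) 511
```

View pics/b.png

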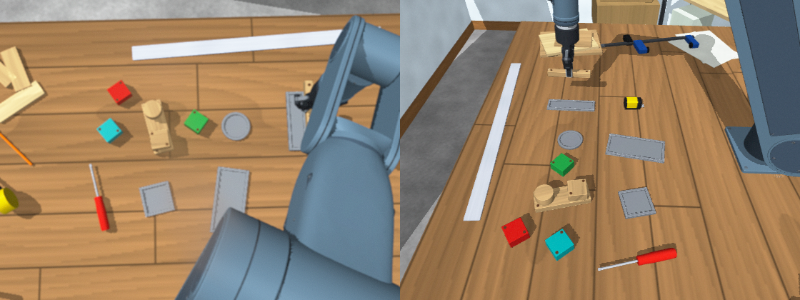

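The rail is gripped level above its tray; the block and disc are undisturbed at (155,115) in the top half.

arm_command(commands=[[1,[1.5,7,0],0],[1,[0,0,30],0],[1,[0,0,40],0],[1,[0,0,30],0],[1,[0,0,10],0]])

```text
clock: 7.85
position: [671.1, -206.9, 32.2]
eef_rot: [[1.0, -0.014, -0.006], [-0.014, -1.0, 0.003], [-0.006, -0.003, -1.0]]
ft_force: [-0.4, 0.2, -0.6]
grip_width: 0.245
finger_force: 39.3
```

arm_command(commands=[[1,[0,0,0],0],[1,[0,0,0],0],[1,[0,0,0],0]])

```text
clock: 8.15
position: [675.0, -208.9, 38.8]
eef_rot: [[1.0, -0.015, 0.004], [-0.015, -1.0, -0.002], [0.004, 0.002, -1.0]]
ft_force: [0.7, -0.7, 0.2]
grip_width: 0.243
finger_force: 39.3
```

```bash
python3 - <<'E'
from h import *
from cell import manip
go(673.5,-206.6,-0.9)
s=manip.read_camera('side');w=cloud(s)
cv2.imwrite('pics/c.png',cv2.resize(s['img'][90:190,180:340],None,fx=4,fy=4)[:,:,::-1])
c=dict(np.load('side0.npz'));w=cloud(c);im=c['img'].astype(int)
m=(im.max(2)-im.min(2)<28)[130:162,195:285];k,l,st,_=cv2.connectedComponentsWithStats(m.astype(np.uint8));i=1+st[1:,4].argmax()
print(rect(w[130:162,195:285][l==i][:,:2]))
E
```

```text
pos [ 675.  -208.9   38.8] yaw -0.9 spin 0.001 then tx -1.5 ty -2.3 q6 1.13 F [ 0.7 -0.7  0.2]
(array([ 667.9, -211.4]), 185.9, 49.7, -19.5)
```

View pics/c.png

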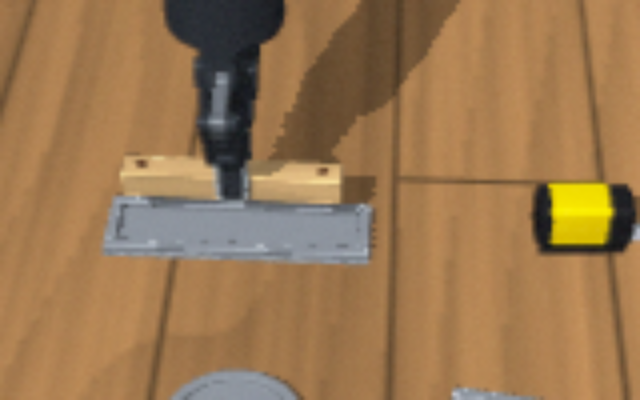

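```bash
python3 - <<'E'
from h import *
for n in('top0','side0'):
    c=dict(np.load(n+'.npz'));T=np.linalg.inv(c['pose'])
    def pr(p):
        q=T[:3,:3]@np.array(p)+T[:3,3];q=c['K']@q;return q[:2]/q[2]
    for sx in(-1,1):
        for sy in(-1,1):
            for nm,ctr,a,b,z,yw in(('tray',(673.5,-206.6),92,28,9,-.9),('rail',(674.5,-208.5),75,11,54,-.9)):
                t=np.radians(yw);x=ctr[0]+sx*a*np.cos(t)-sy*b*np.sin(t);y=ctr[1]+sx*a*np.sin(t)+sy*b*np.cos(t)
                u=pr((x,y,z)); print(n,nm,u.round(1),'crop',((u-[180,90])*4).round() if n=='side0' else '')
E
```

```text
top0 tray [431.7 209.6] crop 
top0 rail [430.6 197.9] crop 
top0 tray [405.9 210. ] crop 
top0 rail [420. 198.] crop 
top0 tray [426.6 127.6] crop 
top0 rail [426.3 128.3] crop 
top0 tray [401.5 127.8] crop 
top0 rail [416.  128.4] crop 
side0 tray [271.8 140.3] crop [367. 201.]
side0 rail [265.3 130.3] crop [341. 161.]
side0 tray [271. 153.] crop [364. 252.]
side0 rail [264.8 135.3] crop [339. 181.]
side0 tray [207.3 137.8] crop [109. 191.]
side0 rail [210.5 128.2] crop [122. 153.]
side0 tray [204.2 150.4] crop [ 97. 242.]
side0 rail [209.3 133.1] crop [117. 172.]
```

Checked against pixels, the rail tray really sits nearer (671, -204): shadow had inflated my rectangle. Correcting for that and lowering gently.

arm_command(commands=[[1,[-2.5,-3,0],0],[1,[0,0,8],0],[1,[0,0,6],0],[1,[0,0,0],0],[1,[0,0,0],0]])

```text
clock: 8.7
position: [670.6, -205.0, 21.7]
eef_rot: [[1.0, -0.015, -0.001], [-0.015, -1.0, 0.0], [-0.001, -0.0, -1.0]]
ft_force: [0.7, -0.2, -0.7]
grip_width: 0.244
finger_force: 39.3
```

arm_command(commands=[[1,[0,0,0],0],[1,[0,0,0],0],[1,[0,0,0],0],[1,[0,0,0],0]])

```text
clock: 9.1
position: [671.0, -205.2, 22.5]
eef_rot: [[1.0, -0.015, 0.0], [-0.015, -1.0, -0.0], [0.0, 0.0, -1.0]]
ft_force: [0.2, -0.0, 0.4]
grip_width: 0.244
finger_force: 39.3
```

arm_command(commands=[[1,[0,-1,5],0],[1,[0,0,4],0],[1,[0,0,3],0],[1,[0,0,0],0],[1,[0,0,0],0]])

```text
clock: 9.6
position: [670.8, -204.2, 10.1]
eef_rot: [[1.0, -0.015, -0.0], [-0.015, -1.0, 0.0], [-0.0, -0.0, -1.0]]
ft_force: [-0.8, -1.0, -1.0]
grip_width: 0.247
finger_force: 39.3
```

arm_command(commands=[[1,[0,0,0],0],[0.5,[0,0,0],0],[0.4,[0,0,0],0],[0.4,[0,0,0],0],[0.4,[0,0,0],0]])

```text
clock: 10.1
position: [671.0, -204.2, 10.4]
eef_rot: [[1.0, -0.015, 0.0], [-0.015, -1.0, -0.0], [0.0, 0.0, -1.0]]
ft_force: [0.3, -0.5, 0.4]
grip_width: 0.6
finger_force: 0.0
```

arm_command(commands=[[0.4,[0,0,-5],0],[0.2,[0,0,-20],0],[0,[0,0,-40],0],[0,[0,0,-40],0],[0,[0,0,-25],0]])

```text
clock: 10.6
position: [672.1, -204.7, 144.5]
eef_rot: [[1.0, -0.015, 0.004], [-0.015, -1.0, -0.002], [0.004, 0.002, -1.0]]
ft_force: [0.5, -0.1, 0.2]
grip_width: 1.001
finger_force: 0.0
```

```bash
python3 - <<'E'
from h import *
from cell import manip
go(619.3,211.4,8.5)
s=manip.read_camera('side')
cv2.imwrite('pics/d.png',cv2.resize(s['img'][90:190,180:340],None,fx=4,fy=4)[:,:,::-1])
E
```

```text
pos [ 672.1 -204.7  144.5] yaw -0.9 spin -0.163 then tx 9.2 ty -419.4 q6 1.13 F [ 0.5 -0.1  0.2]
```

View pics/d.png

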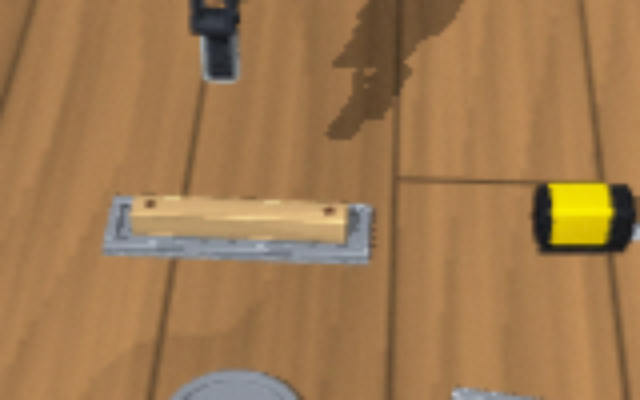

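The crop shows the rail resting in the tray with equal end gaps (rail 130–347, tray 107–372). Now to the block.

arm_command(commands=[[0,[0,0,0],-0.08],[0,[0,0,0],-0.083],[0,[1,-20,0],0],[0,[1,-40,0],0],[0,[1,-40,0],0]])

```text
clock: 11.15
position: [658.6, -103.3, 140.1]
eef_rot: [[0.99, 0.144, -0.0], [0.144, -0.99, 0.001], [-0.0, -0.001, -1.0]]
ft_force: [0.8, 0.9, 0.2]
grip_width: 1.001
finger_force: 0.0
```

arm_command(commands=[[0,[1,-40,0],0],[0,[1,-40,0],0],[0,[1,-40,0],0],[0,[1,-40,0],0],[0,[1,-40,0],0]])

```text
clock: 11.65
position: [633.6, 96.5, 140.4]
eef_rot: [[0.989, 0.146, -0.0], [0.146, -0.989, 0.0], [-0.0, -0.0, -1.0]]
ft_force: [2.5, -0.3, 0.3]
grip_width: 1.003
finger_force: 0.0
```

arm_command(commands=[[0,[1,-40,0],0],[0,[0,-40,0],0],[0,[0,-25,0],0],[0,[0,-14,0],0],[0,[0,0,0],0]])

```text
clock: 12.15
position: [617.1, 213.8, 140.3]
eef_rot: [[0.989, 0.149, -0.0], [0.149, -0.989, 0.0], [-0.0, -0.0, -1.0]]
ft_force: [-0.6, -1.0, -0.3]
grip_width: 1.0
finger_force: 0.0
```

arm_command(commands=[[0,[0,0,20],0],[0,[0,0,25],0],[0,[0,0,15],0],[0,[0,0,5],0],[0,[0,0,0],0]])

```text
clock: 12.65
position: [617.9, 210.6, 74.6]
eef_rot: [[0.989, 0.146, -0.002], [0.146, -0.989, -0.0], [-0.002, 0.0, -1.0]]
ft_force: [-0.4, 0.6, 0.5]
grip_width: 1.001
finger_force: 0.0
```

arm_command(commands=[[0,[0,0,0],0],[0,[0,0,0],0],[0,[0,0,0],0]])

```text
clock: 12.95
position: [618.8, 211.7, 76.4]
eef_rot: [[0.989, 0.147, 0.002], [0.147, -0.989, 0.0], [0.002, -0.0, -1.0]]
ft_force: [0.1, -0.6, 0.4]
grip_width: 1.001
finger_force: 0.0
```

```bash
python3 -c "
from h import *
go(619.3,211.4,8.5)"
```

```text
pos [618.8 211.7  76.4] yaw 8.5 spin -0.001 then tx 0.5 ty 0.3 q6 1.58 F [ 0.1 -0.6  0.4]
```

arm_command(commands=[[0,[0,0,15],0],[0,[0,0,20],0],[0,[0,0,9],0],[0,[0,0,4],0],[0,[0,0,0],0]])

```text
clock: 13.45
position: [617.7, 211.5, 26.4]
eef_rot: [[0.989, 0.147, -0.001], [0.147, -0.989, -0.0], [-0.001, -0.0, -1.0]]
ft_force: [0.3, 0.6, -0.0]
grip_width: 1.001
finger_force: 0.0
```

arm_command(commands=[[0,[0,0,0],0],[0.3,[0,0,0],0],[0.6,[0,0,0],0],[1,[0,0,0],0],[1,[0,0,0],0]], force=35)

```text
clock: 13.95
position: [618.7, 211.7, 28.1]
eef_rot: [[0.989, 0.147, 0.001], [0.147, -0.989, 0.0], [0.001, 0.0, -1.0]]
ft_force: [0.2, 0.4, 3.5]
grip_width: 0.621
finger_force: 38.0
```

arm_command(commands=[[1,[0,0,0],0],[1,[0,0,0],0],[1,[0,0,0],0],[1,[0,0,0],0]])

```text
clock: 14.35
position: [618.7, 211.6, 28.2]
eef_rot: [[0.989, 0.147, 0.001], [0.147, -0.989, 0.0], [0.001, 0.0, -1.0]]
ft_force: [-0.3, -0.1, 5.9]
grip_width: 0.625
finger_force: 38.2
```

arm_command(commands=[[1,[0,0,-5],0],[1,[0,0,-15],0],[1,[0,0,-30],0],[1,[0,0,-25],0],[1,[0,0,-10],0]])

```text
clock: 14.85
position: [619.7, 211.9, 116.0]
eef_rot: [[0.989, 0.147, 0.005], [0.147, -0.989, 0.001], [0.005, -0.0, -1.0]]
ft_force: [0.7, -0.6, -0.6]
grip_width: 0.622
finger_force: 37.6
```

```bash
python3 - <<'E'
from h import *
B={'top0':dict(block=(190,248,250,310),board=(288,228,356,336),disc=(303,150,358,203),rail=(395,122,437,217)),
'side0':dict(block=(298,255,365,312),board=(282,182,380,235),disc=(215,178,262,214))}
for k in B:
    c=dict(np.load(k+'.npz'));w=cloud(c)
    for n,b in B[k].items():
        p=layer(w,b,5.5,13);print(k,n,rect(p[:,:2]),p[:,:2].mean(0).round(1),len(p))
go(448.4,227.8,12.1)
E
```

```text
top0 block (array([439.4, 215.1]), 128.7, 110.2, -77.8) [448.6 226.2] 841
top0 board (array([433.5,   8. ]), 197.8, 126.7, -9.3) [433.8  11.1] 1663
top0 disc (array([661.1, -16.7]), 116.9, 87.0, 65.9) [661.  -17.3] 592
top0 rail (array([ 666.5, -203.1]), 198.7, 76.3, 0.6) [ 671.3 -204.4] 1039
side0 block (array([447.2, 225.9]), 89.7, 88.8, -77.4) [446.8 228.3] 603
side0 board (array([434.9,  10.6]), 193.8, 98.2, -9.5) [433.2  14.6] 700
side0 disc (array([660. , -17.6]), 87.6, 84.9, 74.1) [660.  -15.5] 275
pos [619.7 211.9 116. ] yaw 8.5 spin -0.063 then tx -164.2 ty -51.5 q6 1.58 F [ 0.7 -0.6 -0.6]
```

arm_command(commands=[[1,[0,0,0],-0.065],[1,[-20,-6,0],0],[1,[-38,-12,0],0],[1,[-38,-12,0],0],[1,[-38,-12,0],0]])

```text
clock: 15.35
position: [476.4, 224.1, 111.9]
eef_rot: [[0.978, 0.211, -0.001], [0.211, -0.978, -0.0], [-0.001, -0.0, -1.0]]
ft_force: [0.6, -0.2, -0.4]
grip_width: 0.623
finger_force: 37.6
```

arm_command(commands=[[1,[-20,-6,0],0],[1,[-10,-3.5,0],0],[1,[0,0,20],0],[1,[0,0,30],0],[1,[0,0,20],0]])

```text
clock: 15.85
position: [447.3, 227.2, 41.2]
eef_rot: [[0.977, 0.211, 0.0], [0.211, -0.977, -0.0], [0.0, 0.0, -1.0]]
ft_force: [0.4, 0.2, -1.4]
grip_width: 0.627
finger_force: 37.6
```

arm_command(commands=[[1,[0,0,8],0],[1,[0,0,0],0],[1,[0,0,0],0],[1,[0,0,0],0]])

```text
clock: 16.25
position: [448.1, 227.5, 35.4]
eef_rot: [[0.977, 0.211, 0.002], [0.211, -0.977, 0.001], [0.002, -0.0, -1.0]]
ft_force: [-0.6, -0.1, 0.1]
grip_width: 0.625
finger_force: 37.6
```

```bash
python3 -c "
from h import *
go(448,227.3,12.3)"
```

```text
pos [448.1 227.5  35.4] yaw 12.2 spin -0.002 then tx -0.1 ty 0.2 q6 1.61 F [-0.6 -0.1  0.1]
```

arm_command(commands=[[1,[0,0,12],0],[1,[0,0,8],0],[1,[0,0,4.4],0],[1,[0,0,0],0],[1,[0,0,0],0]])

```text
clock: 16.75
position: [446.5, 227.2, 9.9]
eef_rot: [[0.977, 0.211, -0.001], [0.211, -0.977, -0.0], [-0.001, 0.0, -1.0]]
ft_force: [-1.4, -0.2, 5.2]
grip_width: 0.628
finger_force: 38.6
```

arm_command(commands=[[1,[0,0,0],0],[0.1,[0,0,0],0],[0,[0,0,0],0],[0,[0,0,0],0],[0,[0,0,0],0]])

```text
clock: 17.25
position: [446.9, 227.2, 9.7]
eef_rot: [[0.977, 0.211, -0.0], [0.211, -0.977, -0.0], [-0.0, -0.0, -1.0]]
ft_force: [0.4, -0.1, -0.3]
grip_width: 1.0
finger_force: 0.0
```

arm_command(commands=[[0,[0,0,-5],0],[0,[0,0,-20],0],[0,[0,0,-40],0],[0,[0,0,-40],0],[0,[0,0,-10],0]])

```text
clock: 17.75
position: [449.6, 228.0, 129.6]
eef_rot: [[0.977, 0.211, 0.008], [0.211, -0.977, 0.002], [0.008, -0.0, -1.0]]
ft_force: [-0.4, 0.2, 0.2]
grip_width: 1.002
finger_force: 0.0
```

```bash
python3 - <<'E'
from h import *
from cell import manip
go(709.9,232,13)
s=manip.read_camera('side');w=cloud(s)
cv2.imwrite('pics/e.png',cv2.resize(s['img'][180:320,150:390],None,fx=3,fy=3)[:,:,::-1])
p=layer(w,(300,235,365,312),29,39);print('block',rect(p[:,:2]),np.median(p[:,2]))
p=layer(w,(178,230,275,305),46,58);print('disc',rect(p[:,:2]))
p=layer(w,(195,125,285,162),18,29);print('rail',rect(p[:,:2]),np.median(p[:,2]))
E
```

```text
pos [449.6 228.  129.6] yaw 12.2 spin -0.014 then tx 254.5 ty 54.7 q6 1.61 F [-0.4  0.2  0.2]
block (array([446.9, 227.6]), 55.4, 54.4, -78.1) 33.0785934693414
disc (array([709.1, 231.9]), 54.1, 51.3, -80.6)
rail (array([ 670.9, -204.7]), 149.4, 27.1, -0.6) 23.022846537315274
```

View pics/e.png

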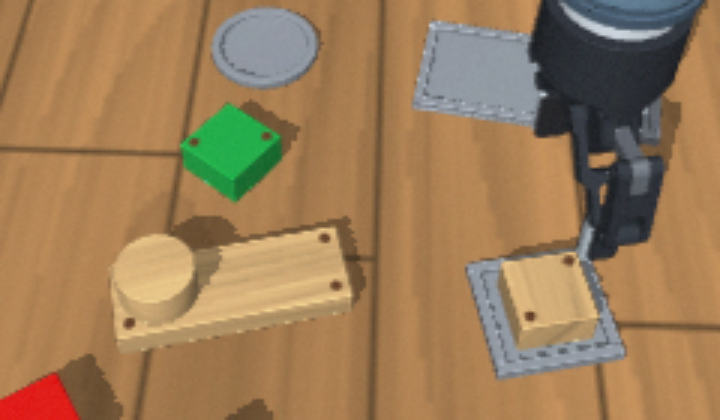

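The crop shows the block flat in its square recess at about (545,300), with the disc alone on the board at (155,275). Going for the disc.

arm_command(commands=[[0,[20,4,0],0],[0,[40,8,0],0],[0,[40,8,0],0],[0,[40,8,0],0],[0,[40,8,0],0]])

```text
clock: 18.3
position: [631.2, 229.9, 123.2]
eef_rot: [[0.977, 0.211, -0.002], [0.211, -0.977, -0.0], [-0.002, -0.0, -1.0]]
ft_force: [0.9, 0.1, 0.6]
grip_width: 1.0
finger_force: 0.0
```

arm_command(commands=[[0,[40,8,0],0],[0,[25,4.5,0],0],[0,[12,2.3,0],0],[0,[0,0,20],0],[0,[0,0,20],0]])

```text
clock: 18.8
position: [709.0, 231.6, 82.8]
eef_rot: [[0.978, 0.211, -0.001], [0.211, -0.978, -0.0], [-0.001, -0.0, -1.0]]
ft_force: [-0.2, 0.1, -1.6]
grip_width: 1.006
finger_force: 0.0
```

arm_command(commands=[[0,[0,0,10],0],[0,[0,0,0],0],[0,[0,0,0],0],[0,[0,0,0],0]])

```text
clock: 19.2
position: [709.6, 232.1, 76.2]
eef_rot: [[0.977, 0.211, 0.002], [0.211, -0.977, 0.0], [0.002, 0.0, -1.0]]
ft_force: [-0.1, 0.4, -0.2]
grip_width: 0.999
finger_force: 0.0
```

```bash
python3 -c "
from h import *
go(709.7,232,12.2)"
```

```text
pos [709.6 232.1  76.2] yaw 12.2 spin -0.0 then tx 0.1 ty 0.1 q6 1.53 F [-0.1  0.4 -0.2]
```

arm_command(commands=[[0,[0,0,15],0],[0,[0,0,20],0],[0,[0,0,9],0],[0,[0,0,3.5],0],[0,[0,0,0],0]])

```text
clock: 19.7
position: [708.6, 231.8, 26.8]
eef_rot: [[0.977, 0.211, -0.001], [0.211, -0.977, -0.0], [-0.001, -0.0, -1.0]]
ft_force: [-0.4, -0.8, 0.3]
grip_width: 1.004
finger_force: 0.0
```

arm_command(commands=[[0,[0,0,0],0],[0.3,[0,0,0],0],[0.6,[0,0,0],0],[1,[0,0,0],0],[1,[0,0,0],0]])

```text
clock: 20.2
position: [709.5, 232.0, 28.5]
eef_rot: [[0.977, 0.211, 0.002], [0.211, -0.977, 0.0], [0.002, -0.0, -1.0]]
ft_force: [0.0, 0.3, 3.8]
grip_width: 0.615
finger_force: 37.1
```

arm_command(commands=[[1,[0,0,0],0],[1,[0,0,0],0],[1,[0,0,0],0],[1,[0,0,0],0]])

```text
clock: 20.6
position: [709.5, 232.0, 28.5]
eef_rot: [[0.977, 0.211, 0.002], [0.211, -0.977, 0.0], [0.002, -0.0, -1.0]]
ft_force: [-0.5, -0.9, 6.2]
grip_width: 0.619
finger_force: 37.2
```

arm_command(commands=[[1,[0,0,-5],0],[1,[0,0,-15],0],[1,[0,0,-30],0],[1,[0,0,-25],0],[1,[0,0,-10],0]])

```text
clock: 21.1
position: [710.5, 232.2, 116.6]
eef_rot: [[0.977, 0.211, 0.005], [0.211, -0.977, 0.001], [0.005, 0.0, -1.0]]
ft_force: [1.1, -0.2, -0.9]
grip_width: 0.618
finger_force: 36.8
```

arm_command(commands=[[1,[0,0,0],0],[1,[0,0,0],0]])

```text
clock: 21.3
position: [708.2, 231.8, 111.5]
eef_rot: [[0.977, 0.211, -0.001], [0.211, -0.977, -0.0], [-0.001, -0.0, -1.0]]
ft_force: [0.2, 0.5, -1.1]
grip_width: 0.618
finger_force: 36.8
```

```bash
python3 -c "
from h import *
go(660.5,-17.3,12.2)"
```

```text
pos [708.2 231.8 111.5] yaw 12.2 spin -0.0 then tx -99.3 ty 233.4 q6 1.53 F [ 0.2  0.5 -1.1]
```

arm_command(commands=[[1,[-8,18,0],0],[1,[-17,40,0],0],[1,[-17,40,0],0],[1,[-17,40,0],0],[1,[-17,40,0],0]])

```text
clock: 21.8
position: [670.4, 40.5, 110.1]
eef_rot: [[0.977, 0.212, -0.004], [0.212, -0.977, 0.0], [-0.004, -0.001, -1.0]]
ft_force: [-0.3, 0.3, -1.1]
grip_width: 0.618
finger_force: 36.8
```

arm_command(commands=[[1,[-17,37,0],0],[1,[-7,18,0],0],[1,[0,0,20],0],[1,[0,0,30],0],[1,[0,0,20],0]])

```text
clock: 22.3
position: [658.7, -16.5, 39.3]
eef_rot: [[0.978, 0.211, -0.004], [0.211, -0.978, 0.001], [-0.003, -0.002, -1.0]]
ft_force: [0.2, 0.2, -1.4]
grip_width: 0.618
finger_force: 36.9
```

arm_command(commands=[[1,[0,0,8],0],[1,[0,0,0],0],[1,[0,0,0],0],[1,[0,0,0],0]])

```text
clock: 22.7
position: [661.4, -16.9, 35.7]
eef_rot: [[0.977, 0.212, 0.002], [0.212, -0.977, -0.0], [0.002, 0.001, -1.0]]
ft_force: [0.2, 1.0, -0.2]
grip_width: 0.62
finger_force: 36.9
```

```bash
python3 -c "
from h import *
go(660.5,-17.3,12.2)"
```

```text
pos [661.4 -16.9  35.7] yaw 12.2 spin 0.0 then tx -0.9 ty 0.2 q6 1.16 F [ 0.2  1.  -0.2]
```

arm_command(commands=[[1,[-0.5,0,12],0],[1,[0,0,8],0],[1,[0,0,3.8],0],[1,[0,0,0],0],[1,[0,0,0],0]])

```text
clock: 23.2
position: [659.6, -17.0, 10.5]
eef_rot: [[0.977, 0.211, -0.0], [0.211, -0.977, 0.0], [-0.0, -0.0, -1.0]]
ft_force: [-0.7, 0.1, 1.8]
grip_width: 0.617
finger_force: 37.1
```

arm_command(commands=[[1,[0,0,0],0],[0.1,[0,0,0],0],[0,[0,0,0],0],[0,[0,0,0],0],[0,[0,0,0],0]])

```text
clock: 23.7
position: [659.9, -17.1, 10.5]
eef_rot: [[0.977, 0.211, 0.0], [0.211, -0.977, -0.0], [0.0, 0.0, -1.0]]
ft_force: [0.3, 0.2, 0.4]
grip_width: 0.997
finger_force: 0.0
```

arm_command(commands=[[0,[0,0,-5],0],[0,[0,0,-20],0],[0,[0,0,-40],0],[0,[0,0,-40],0],[0,[0,0,-10],0]])

```text
clock: 24.2
position: [662.9, -17.6, 131.7]
eef_rot: [[0.977, 0.211, 0.009], [0.211, -0.977, -0.002], [0.009, 0.004, -1.0]]
ft_force: [0.7, -0.1, -0.2]
grip_width: 1.0
finger_force: 0.0
```

```bash
python3 - <<'E'
from h import *
from cell import manip
s=manip.read_camera('side');w=cloud(s)
cv2.imwrite('pics/f.png',cv2.resize(s['img'][130:320,150:390],None,fx=3,fy=3)[:,:,::-1])
p=layer(w,(205,165,275,225),29,39);print('disc',rect(p[:,:2]),np.median(p[:,2]))
p=layer(w,(178,240,275,305),17,28);print('board',rect(p[:,:2]))
c=manip.read_camera('top');p=layer(cloud(c),(190,125,250,222),17,28);r=rect(p[:,:2]);print('board',r,len(p))
go(*r[0],r[3])
E
```

```text
disc (array([666.7,  29.5]), 145.8, 59.7, 85.9) 32.59071401177215
board (array([670. , 192.9]), 159.8, 119.0, 14.3)
board (array([664.2, 220.7]), 160.5, 60.0, 14.2) 2018
pos [661.5 -17.3 128.7] yaw 12.2 spin -0.035 then tx 61.0 ty -230.1 q6 1.16 F [-0.5 -0.1 -0.4]
```

View pics/f.png

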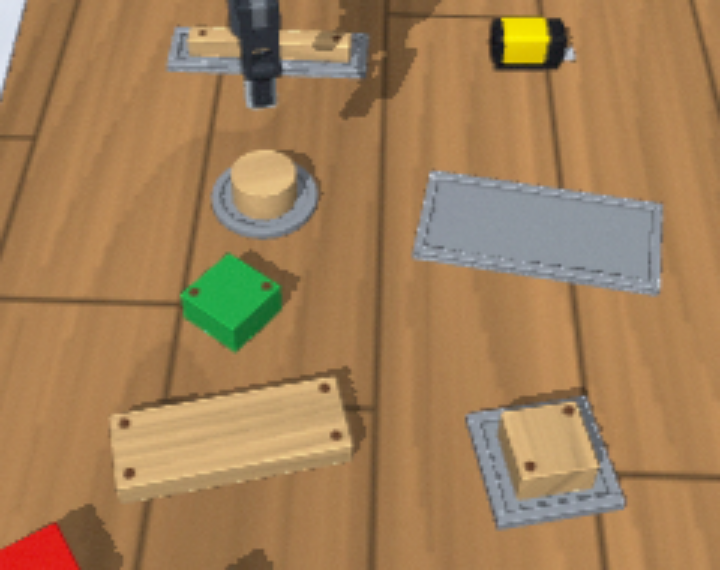

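The crop shows the disc seated in the round tray at (265,190), and the bare board at (230,435). The green block sits close to the board's finger path, so I'll check that clearance before descending.

arm_command(commands=[[0,[4,-17,0],-0.035],[0,[10,-38,0],0],[0,[10,-38,0],0],[0,[10,-38,0],0],[0,[10,-38,0],0]])

```text
clock: 24.8
position: [659.8, 160.1, 122.9]
eef_rot: [[0.969, 0.247, -0.005], [0.247, -0.969, 0.0], [-0.004, -0.001, -1.0]]
ft_force: [1.0, 0.1, 0.6]
grip_width: 1.005
finger_force: 0.0
```

arm_command(commands=[[0,[10,-38,0],0],[0,[6,-18,0],0],[0,[1,-5,0],0],[0,[0,0,20],0],[0,[0,0,20],0]])

```text
clock: 25.3
position: [663.3, 220.0, 84.9]
eef_rot: [[0.969, 0.246, 0.0], [0.246, -0.969, -0.001], [0.0, 0.001, -1.0]]
ft_force: [-0.2, -0.1, -1.3]
grip_width: 1.0
finger_force: 0.0
```

arm_command(commands=[[0,[0,0,15],0],[0,[0,0,5],0],[0,[0,0,0],0],[0,[0,0,0],0],[0,[0,0,0],0]])

```text
clock: 25.8
position: [664.0, 220.8, 66.9]
eef_rot: [[0.97, 0.245, 0.002], [0.245, -0.97, 0.0], [0.002, 0.0, -1.0]]
ft_force: [0.2, -0.3, -0.4]
grip_width: 0.999
finger_force: 0.0
```

```bash
python3 - <<'E'
from h import *
go(664.2,220.7,14.2)
c=dict(np.load('top0.npz'));w=cloud(c);t=np.radians(14.2)
for n,b in(('green',(252,148,298,194)),('turq',(130,160,176,204)),('red',(145,108,188,150))):
    p=layer(w,b,8,36)[:,:2]-[664.2,220.7]
    a=p@[np.cos(t),np.sin(t)];l=p@[np.sin(t),-np.cos(t)];m=abs(a)<20
    print(n,'tool x',a.min().round(),a.max().round(),'tool y',l.min().round(),l.max().round(),'within path:',l[m].round()[[l[m].argmin(),l[m].argmax()]] if m.any() else None)
E
```

```text
pos [664.  220.8  66.9] yaw 14.2 spin -0.0 then tx 0.1 ty 0.1 q6 1.49 F [ 0.2 -0.3 -0.4]
green tool x -55.0 18.0 tool y 80.0 152.0 within path: [ 80. 151.]
turq tool x -9.0 61.0 tool y -174.0 -106.0 within path: [-167. -106.]
red tool x 100.0 166.0 tool y -117.0 -50.0 within path: None
```

arm_command(commands=[[0,[0,0,15],0],[0,[0,0,25],0],[0,[0,0,13],0],[0,[0,0,6],0],[0,[0,0,0],0]], force=60)

```text
clock: 26.3
position: [662.4, 220.7, 5.3]
eef_rot: [[0.969, 0.245, -0.002], [0.245, -0.969, -0.0], [-0.002, -0.0, -1.0]]
ft_force: [-1.0, -0.7, -0.5]
grip_width: 1.001
finger_force: 0.0
```

arm_command(commands=[[0,[0,0,0],0],[0.3,[0,0,0],0],[0.6,[0,0,0],0],[1,[0,0,0],0],[1,[0,0,0],0]])

```text
clock: 26.8
position: [664.2, 221.0, 8.1]
eef_rot: [[0.969, 0.245, 0.003], [0.245, -0.969, 0.0], [0.003, 0.0, -1.0]]
ft_force: [0.0, -0.6, 6.5]
grip_width: 0.682
finger_force: 65.8
```

arm_command(commands=[[1,[0,0,0],0],[1,[0,0,0],0],[1,[0,0,0],0],[1,[0,0,0],0]])

```text
clock: 27.2
position: [664.2, 221.1, 8.2]
eef_rot: [[0.969, 0.245, 0.003], [0.245, -0.969, 0.0], [0.003, 0.0, -1.0]]
ft_force: [-0.4, 0.5, 6.8]
grip_width: 0.681
finger_force: 65.8
```

arm_command(commands=[[1,[0,0,-5],0],[1,[0,0,-15],0],[1,[0,0,-30],0],[1,[0,0,-30],0],[1,[0,0,-15],0]])

```text
clock: 27.7
position: [664.6, 221.1, 105.5]
eef_rot: [[0.969, 0.245, 0.005], [0.245, -0.969, 0.001], [0.005, 0.0, -1.0]]
ft_force: [0.9, 0.0, -1.9]
grip_width: 0.679
finger_force: 65.1
```

arm_command(commands=[[1,[0,0,0],0.136],[1,[0,0,0],0.136],[1,[0,0,0],0.136],[1,[0,0,0],0]])

```text
clock: 28.1
position: [662.8, 220.8, 101.4]
eef_rot: [[0.987, -0.161, -0.001], [-0.161, -0.987, -0.0], [-0.001, 0.0, -1.0]]
ft_force: [0.5, -0.6, -2.4]
grip_width: 0.686
finger_force: 65.0
```

```bash
python3 -c "
from h import *
go(435.3,10.8,-9.2)"
```

```text
pos [662.8 220.8 101.4] yaw -9.2 spin -0.001 then tx -191.0 ty 243.7 q6 1.89 F [ 0.5 -0.6 -2.4]
```

arm_command(commands=[[1,[-14,18,0],0],[1,[-30,38,0],0],[1,[-30,38,0],0],[1,[-30,38,0],0],[1,[-30,38,0],0]])

```text
clock: 28.6
position: [502.1, 73.5, 101.6]
eef_rot: [[0.988, -0.155, 0.0], [-0.155, -0.988, -0.0], [0.0, 0.0, -1.0]]
ft_force: [0.3, -2.1, -1.3]
grip_width: 0.684
finger_force: 65.1
```

arm_command(commands=[[1,[-30,38,0],0],[1,[-20,25,0],0],[1,[-8,10.5,0],0],[1,[0,0,20],0],[1,[0,0,25],0]])

```text
clock: 29.1
position: [436.9, 10.5, 57.6]
eef_rot: [[0.987, -0.158, 0.005], [-0.158, -0.987, -0.001], [0.005, 0.0, -1.0]]
ft_force: [0.1, -0.3, -1.9]
grip_width: 0.681
finger_force: 65.1
```

arm_command(commands=[[1,[0,0,15],0],[1,[0,0,4],0],[1,[0,0,0],0],[1,[0,0,0],0],[1,[0,0,0],0]])

```text
clock: 29.6
position: [435.8, 11.1, 38.4]
eef_rot: [[0.987, -0.159, 0.002], [-0.159, -0.987, -0.0], [0.002, 0.0, -1.0]]
ft_force: [-0.1, -0.5, -1.6]
grip_width: 0.68
finger_force: 65.0
```

```bash
python3 - <<'E'
from h import *
from cell import manip
go(435.3,10.8,-9.2)
s=manip.read_camera('side')
cv2.imwrite('pics/g.png',cv2.resize(s['img'][150:270,240:420],None,fx=4,fy=4)[:,:,::-1])
E
```

```text
pos [435.8  11.1  38.4] yaw -9.1 spin 0.001 then tx -0.4 ty 0.3 q6 1.5 F [-0.1 -0.5 -1.6]
```

View pics/g.png

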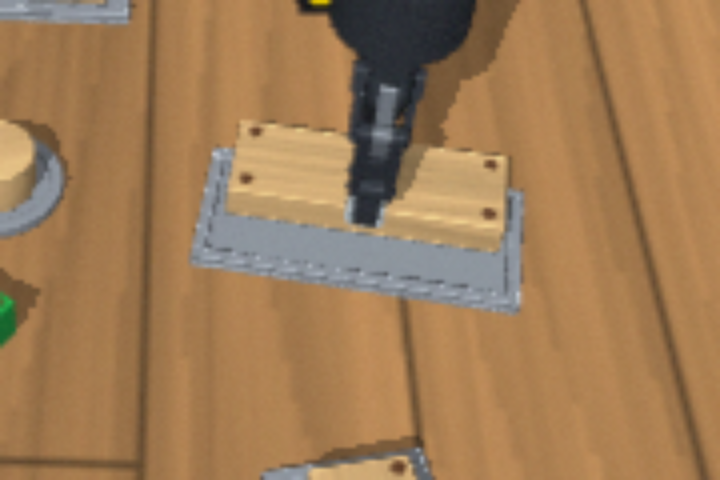

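The crop shows the board level about 26 mm above its tray and lined up with it. Lowering and releasing.

arm_command(commands=[[1,[0,0,12],0],[1,[0,0,9],0],[1,[0,0,4],0],[1,[0,0,0],0],[1,[0,0,0],0]])

```text
clock: 30.15
position: [434.9, 11.1, 12.6]
eef_rot: [[0.987, -0.159, -0.0], [-0.159, -0.987, 0.0], [-0.0, -0.0, -1.0]]
ft_force: [0.1, -0.0, -2.9]
grip_width: 0.684
finger_force: 65.1
```

arm_command(commands=[[1,[0,0,0],0],[0.1,[0,0,0],0],[0,[0,0,0],0],[0,[0,0,0],0],[0,[0,0,0],0]])

```text
clock: 30.65
position: [435.0, 11.1, 12.7]
eef_rot: [[0.987, -0.16, 0.0], [-0.16, -0.987, -0.0], [0.0, 0.0, -1.0]]
ft_force: [-0.3, 0.3, -0.6]
grip_width: 0.999
finger_force: 0.0
```

arm_command(commands=[[0,[0,0,-5],0],[0,[0,0,-20],0],[0,[0,0,-40],0],[0,[0,0,-40],0],[0,[0,0,-40],0]])

```text
clock: 31.15
position: [434.4, 11.2, 159.4]
eef_rot: [[0.987, -0.16, -0.0], [-0.16, -0.987, 0.0], [-0.0, -0.0, -1.0]]
ft_force: [1.4, -0.3, -0.1]
grip_width: 0.999
finger_force: 0.0
```

arm_command(commands=[[0,[0,0,-30],0],[0,[0,0,0],0],[0,[0,0,0],0],[0,[0,0,0],0],[0,[0,0,0],0]])

```text
clock: 31.65
position: [433.8, 11.3, 186.3]
eef_rot: [[0.987, -0.16, -0.003], [-0.16, -0.987, 0.001], [-0.003, -0.0, -1.0]]
ft_force: [0.2, -0.8, 0.3]
grip_width: 1.004
finger_force: 0.0
```

```bash
python3 - <<'E'
from h import *
from cell import manip
go(435.3,10.8,-9.2)
s=manip.read_camera('side');w=cloud(s)
cv2.imwrite('pics/i.png',cv2.resize(s['img'][120:320,150:390],None,fx=3,fy=3)[:,:,::-1])
for n,b,z0,z1 in(('board',(282,170,380,235),20,30),('disc',(222,170,262,210),28,39),('block',(300,235,365,312),28,39),('rail',(195,125,285,162),18,29)):
    p=layer(w,b,z0,z1);print(n,rect(p[:,:2]),np.percentile(p[:,2],[10,50,90]).round(1))
E
```

```text
pos [433.8  11.3 186.3] yaw -9.2 spin 0.0 then tx 1.5 ty 0.3 q6 1.5 F [ 0.2 -0.8  0.3]
board (array([434.1,  10.6]), 159.7, 65.0, -8.7) [23.4 25.3 26.9]
disc (array([659.6, -15.4]), 52.9, 51.8, 28.8) [31.4 33.1 34.7]
block (array([446.9, 227.3]), 54.9, 54.3, -78.9) [31.3 33.1 34.6]
rail (array([ 670.7, -204.2]), 149.2, 27.1, -1.5) [20.2 22.9 24.8]
```

View pics/i.png

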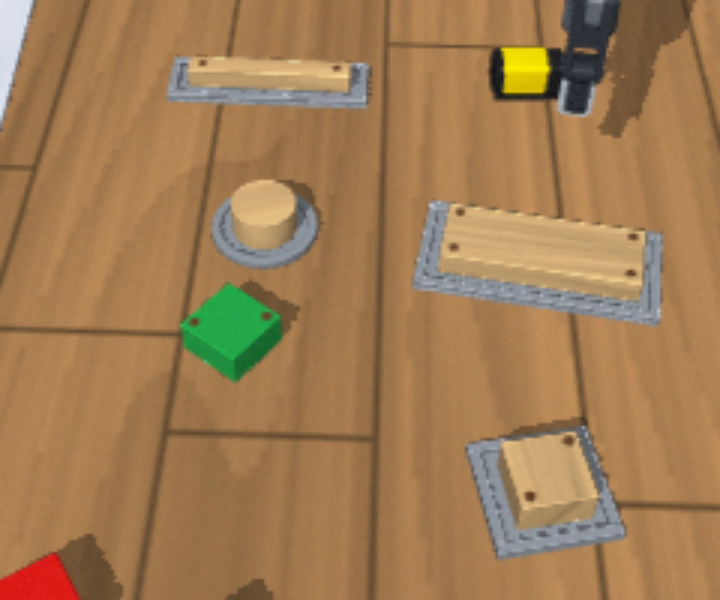

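All four parts lie flat in their own trays: rail (270,75), disc (265,212), board (545,250) and block (550,475). Their top heights match parts resting on the tray floors. The arm is clear, so I'm handing in.

```bash
python3 -c "
from cell import manip
print(manip.sign_off())"
```

```text
the job is handed in; nothing more can be done
None
```

I laid the rail, block, disc and board, in that order, flat in their matching trays and handed the job in at about 32 s; the tape, screwdriver and coloured look-alikes were not touched.

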